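# Open the slide viewer, load a slide tray and start its lamp

### The job

Swing the slide viewer's hood up and over until its spring holds it fully open. Then set the slide tray down gently in the middle of the viewer's glass, flat and with its long side along the glass's long side. Last, pull the lamp knob right out for a moment and let it go back, without disturbing the other things on the bench.

Things in the scene. Friction and masses are not known exactly. Their poses are not given: they have to be found in the camera images.
- viewer: the slide viewer, a fixed grey light box; origin at the centre of the underside of its main box, z up. Main box 200 x 200 x 65 mm high. A lower control panel, 60 mm deep, runs along its -x side (to x = -160 mm, sloping up towards the box, at most 62 mm high) and carries the lamp knob. The hood's spring strut sits on its +x side, sticking out 12 mm
- glass_mid (a point): centre of the viewer's glass plate, on the flat top of the box (65 mm above the table); axes parallel to the viewer's. The glass is 140 mm along x and 90 mm along y, flush with the box top, and is covered by the hood while that is shut
- hood_hinge (a point): middle of the hood's hinge line, which runs along the viewer's x on the +y edge of the box top (95 mm to +y of the glass centre, at the height of the box top); axes as the viewer's
- hood_bar (a point): middle of the hood's handle: a round steel bar 12 mm thick, 120 mm long, parallel to the hinge; it stands 52 mm clear of the hood's wall on the side away from the hinge, on an arm at each end (arms 60 mm either side of the middle). Hood shut: 240 mm to -y of the hinge line and 35 mm above it, so 100 mm above the table. Axes turn with the hood (x along the bar)
- hood (a joint): angle of the hood (rad), a white metal cover 190 x 190 x 55 mm, open below: 0 shut, 1.85 open at its stop (upright, 16 degrees past vertical). It turns about the viewer's x so that the bar rises and swings over to +y. Its spring pushes it shut below 1.26 rad and on to the stop beyond that. Lifting at the bar takes 4 N at first, nothing at 1.26 rad. The round bar can turn within a pinch
- knob_head (a point): centre of the head of the lamp knob: a black round pull knob, head 36 mm across and 24 mm high, on a 14 mm stem that leaves 20 mm free between head and panel. Its z axis points out of the panel along the pull: up and leaning 0.44 rad (25 degrees) towards the viewer's -x
- lamp_knob (a joint): how far the lamp knob is pulled out (m): 0 at rest, 0.014 at its stop. The lamp switches on when it is held beyond 0.009 for 0.2 s. A spring (2 N at rest, 7.6 N at the stop) draws it back in when released
- tray_mid (a point): centre of the slide tray, half-way up: a grey plastic open frame, 110 mm (x) by 60 mm (y) by 26 mm high, with two glass slides side by side; 0.08 to 0.17 kg; z up. It starts flat on the table to the robot's right; grip it across its 60 mm width
- dishes: bystander, leave alone: a stack of three closed round dishes, 91 mm across, 48 mm high; origin at the centre of its underside
- dropper: bystander, leave alone: small brown dropper bottle, 38 mm across, 85 mm high; origin at the centre of its underside
- beaker: bystander, leave alone: glass beaker, 76 mm across, 95 mm high; origin at the centre of its underside
- reagent: bystander, leave alone: green plastic bottle, 68 mm across, 150 mm high; origin at the centre of its underside
Not all that is in view belongs to the job. Of the things that look like the part that bears tray_mid, take the one that is farthest from the robot's base at the start.

How it is judged (in metres and radians):
On the way, in this order (a step that is already met when the one before it is completed fails the run):
1. the hood is swung past its over-centre point and stands fully open (value of joint hood above 1.7 rad), for 0.2 s.
2. the tray lies in the middle of the glass, released, the hood open (x of tray_mid in the frame of glass_mid between -0.018 and 0.018 m and y of tray_mid in the frame of glass_mid between -0.018 and 0.018 m and z of tray_mid in the frame of glass_mid between 0.008 and 0.019 m and angle between the x axis of tray_mid and the x axis of glass_mid, either way round below 0.2 rad and angle between tray_mid's own z axis and vertical below 0.08 rad and contact force between the fingers and tray below 0.05 N and value of joint hood above 1.7 rad), for 0.2 s.
3. the lamp knob is pulled out (value of joint lamp_knob above 0.009 m), for 0.2 s.
At the end, for the whole second after the job is handed in: The hood stands open (beyond 1.7 rad), the tray lies still and flat on the glass, its centre within 18 mm of the glass's centre along each side and its long side within 0.2 rad of the glass's, and the lamp knob is back in (within 3 mm of rest) (x of tray_mid in the frame of glass_mid between -0.018 and 0.018 m and y of tray_mid in the frame of glass_mid between -0.018 and 0.018 m and z of tray_mid in the frame of glass_mid between 0.008 and 0.019 m and angle between the x axis of tray_mid and the x axis of glass_mid, either way round below 0.2 rad and angle between tray_mid's own z axis and vertical below 0.08 rad and value of joint hood above 1.7 rad and value of joint lamp_knob below 0.003 m and linear speed of tray below 0.02 m/s); the robot touches nothing.
It fails at once if a bystander is moved by more than 30 mm (distance of any of dishes, dropper, beaker, reagent from where it was at the start of the episode above 0.03 m).
It fails at once if the tray is dropped (out of the fingers more than 20 mm above the glass) (contact force between the fingers and tray below 0.05 N and z of tray_mid in the frame of glass_mid above 0.034 m and horizontal distance between tray_mid and glass_mid below 0.1 m).
It also fails if it takes over 67 s, if anything falls off the work surface, if the arm or the gripper's body presses on something with over 40 N, if the wrist force passes 120 N, or if a joint passes its speed limit or range.

### The arm

A 7-joint arm with a two-finger parallel gripper is mounted at the origin on the work surface. World frame = base frame: x ahead of the robot, y to its left, z up, the work surface at z = 0. Lengths are in m, angles in degrees, forces in N, time in s.
With the tool pointing down it reaches from about 0.425 to 0.875 m from the base axis. Payload 4.7 kg.
Tool frame: the origin (TCP) lies midway between the tips of the shut fingers; the grasp point (between the pads) lies 19 mm behind it; z points along the fingers, x is the direction in which the jaws open and shut, and the axes are right-handed (so a half turn about z gives the same grasp; the last joint's range is limited). The gripper opens to 87 mm and grips with 3 to 60 N. Pads are 19 mm wide; open, the fingers measure 117 mm over their backs; the gripper's body (75 mm by 190 mm) begins 51 mm behind the grasp point.
Start: joints at [-63.249, 18.392, -4.016, 83.108, 1.295, 78.541, -3.26], TCP at [0.284, 0.585, 0.223] pointing down, gripper open.
Joint ranges: [-163.93, 163.93], [-17.29, 119.83], [-79.2, 71.16], [3.27, 140.29], [-89.18, 269.18], [5.43, 117.66], [-154.24, 154.24]. Speed limits (degrees/s): [147.25, 147.25, 180, 180, 180, 180, 180].

### API

Orientations are given as [roll, pitch, yaw] about the fixed x, y, z axes, in that order (R = Rz(yaw) Ry(pitch) Rx(roll)).
In Python, from cell import env gives the robot as it stands.
- The arm moves only by the tool carry_out, never from a script. Its argument "plan" is a list of rows, each an object with "grip": the closure, from 0 (fully open) to 1 (shut); "dp": the shift along the tool's x, y, z in m, a list of three; "rotation": the turn, a rotation vector about the tool's x, y, z in degrees, a list of three. In form: [{"grip": grip, "dp": [dx, dy, dz], "rotation": [wx, wy, wz]}, ...]. A call has 1 to 8 rows; each row shifts and turns the pose as measured when the row begins, along the tool's axes as they then stand; what a row does not reach is not made up. A row lasts 1/12 s, in which the tool goes at most 41.7 mm and 7.16 degrees, less where a joint would pass 70% of its speed; a pose out of reach is approached as far as the arm can. A call is refused whole if a number of a shift passes 0.0417 or a number of a turn 7.16, either way. A call with a gripper value outside its range is refused whole. The fingers move at their own pace and stop on an object; "force" is the grip in N (left out, the last holds). Time passes only in rows, so rows that do not move let the fingers close. It gives the time, the measured TCP pose, the force and the opening at its end, in the units of the state.
- env.get_obs(): the state, without advancing time (a new reading comes with each control period).
- env.read_camera(name): name is "scene" or "top" or "wrist"; returns the picture (400x640x3 uint8, red, green, blue); there is no depth.
- env.camera_params(name): a dict with "fx", "fy", "cx", "cy" (pixels), "k1" (the pictures are not rectified: a ray, as slopes to the right and down, at radius r is drawn at 1 + k1 r^2 times it, then the intrinsics apply), "R" (3x3) and "t" (3): a world point X has camera coordinates R X + t. Camera axes: x right, y down, z forward; pixel columns grow to the right and rows downward; lengths in m; the calibration is good to about 2 mm. A picture is of the moment at which its call begins: read the wrist's pose just before it. camera_params takes no time and is no camera call; for the wrist camera it gives the pose at the moment of the call.
- env.sign_off(): hands the job in, once; it reports no verdict.
The state is a dict: "time_s": time; "qpos": joint angles; "joint_velocities": joint speeds; "effort": joint torques, N m; "tool_pos": TCP position; "tool_rot": TCP orientation; "force": force on the tool from outside, world axes, zero at the start; "wrist_torque": the same for the moment, N m; "grip_width": finger opening in m.
Only numpy, scipy, OpenCV 4.12 (cv2) and the standard library are available. Lean on these libraries where they do the work, as an engineer would, in place of code of your own. Each camera call takes 0.05 s, during which the arm holds its last target. There are 200 camera calls.

## Working session

There is one attempt and no reset: what is moved stays moved. The work goes in short steps, Python scripts to look and compute and a tool call to move; the robot and the scene stay as the last step left them, time stands still between calls to the robot, and variables do not carry over. Pictures are saved under pics/ and viewed, about 8 in all and at most 12, crops included, and the job is handed in when it is done.

Besides the shell and the picture viewer there is one more tool, called after "Emit:" by a JSON object that holds its "api" and its "payload", one argument or row to a line. carry_out: Moves the arm, as the interface text tells. Its arguments: {"type":"object","properties":{"plan":{"type":"array","items":{"type":"object","properties":{"grip":{"type":"number"},"dp":{"type":"array","items":{"type":"number"}},"rotation":{"type":"array","items":{"type":"number"}}}}},"force":{"type":"number"}},"required":["plan"]}

```bash
mkdir -p pics; ls; cat > h.py <<'E'
import numpy as np, cv2
from cell import env
from scipy.spatial.transform import Rotation as Ro
def ray(p,uv):
    x=(uv[0]-p['cx'])/p['fx'];y=(uv[1]-p['cy'])/p['fy'];a=np.array([x,y]);s=a.copy()
    for _ in range(30): s=a/(1+p['k1']*(s@s))
    R=np.array(p['R']);t=np.array(p['t']);return -R.T@t,R.T@np.array([s[0],s[1],1])
def plane(p,uv,z):
    o,d=ray(p,uv);return o+d*(z-o[2])/d[2]
def proj(p,X):
    c=np.array(p['R'])@np.array(X)+np.array(p['t']);s=c[:2]/c[2];s=s*(1+p['k1']*(s@s))
    return s[0]*p['fx']+p['cx'],s[1]*p['fy']+p['cy']
def snap(n,f):
    p=env.camera_params(n);im=env.read_camera(n);cv2.imwrite('pics/'+f,im[:,:,::-1]);return p,im
def tool():
    o=env.get_obs();return np.array(o['tool_pos']),o['tool_rot'],o
E
python3 - <<'E'
from h import *
print(tool())
for n in('scene','top'):
    p,im=snap(n,n+'1.png');print(n,-np.array(p['R']).T@np.array(p['t']),p['fx'],p['k1'])
E
```

```text
pics
(array([0.28414228, 0.58397952, 0.22145254]), array([1.79994184e+02, 1.11137971e-01, 6.40610939e+01]), {'time_s': 0.0, 'qpos': array([-63.25023825,  18.43961439,  -4.01634789,  83.17522263,
         1.29526359,  78.54156465,  -3.25972287]), 'joint_velocities': array([-0.07972246,  0.09270131, -0.02889345, -0.00059555, -0.00952574,
       -0.00246179, -0.04357332]), 'effort': array([-8.55374419e-04, -4.91280127e+01, -4.04374329e-01, -3.12531495e+01,
       -6.39276300e-02,  4.36198991e-02,  1.83174243e-04]), 'tool_pos': array([0.28414228, 0.58397952, 0.22145254]), 'tool_rot': array([1.79994184e+02, 1.11137971e-01, 6.40610939e+01]), 'force': array([-0.18661931, -0.41149265,  0.27057549]), 'wrist_torque': array([-0.01223391, -0.0762908 , -0.0084672 ]), 'grip_width': 0.08680407319145243})
scene [ 1.33028488 -0.42985309  0.72120285] 413.93347611662756 -0.10383339470587716
top [0.37819417 0.02174985 1.32155629] 381.39561677093513 -0.09274161092758337
```

View pics/top1.png

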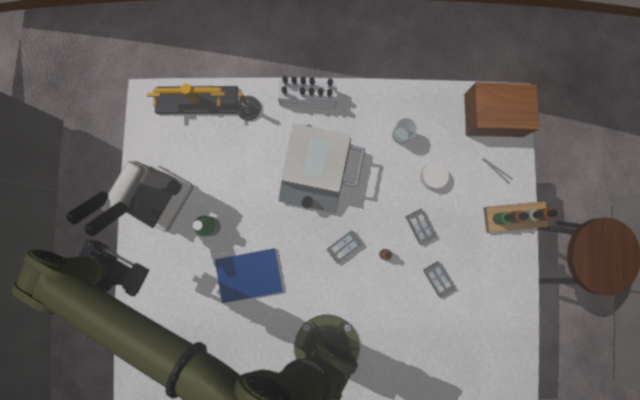

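View pics/scene1.png

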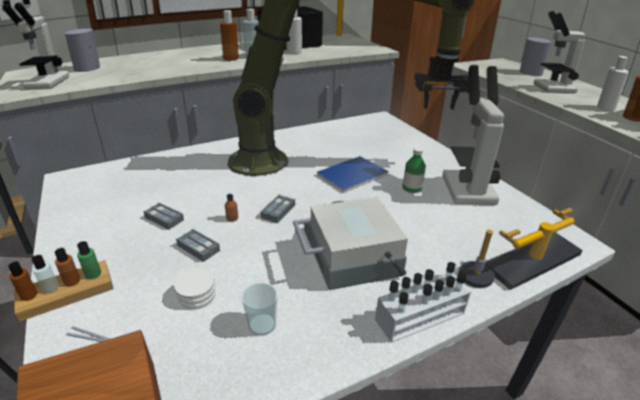

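The top view shows the viewer near (320,165), the bar on its right near (358,166), the knob at (307,202), and three trays at (346,247), (421,226) and (439,279). I'll crop in to get corners.

```bash
python3 - <<'E'
from h import *
p=env.camera_params('top');im=cv2.imread('pics/top1.png')
for n,uv,z in[('trayA',(346,247),.02),('trayB',(421,226),.02),('trayC',(439,279),.02),('dish',(435,177),.04),('dropper',(386,255),.05),('beaker',(404,130),.05),('reagent',(205,226),.1)]:
    X=plane(p,uv,z);print(n,X.round(3),np.hypot(*X[:2]).round(3))
c=im[115:265,265:465];cv2.imwrite('pics/c1.png',cv2.resize(c,None,fx=4,fy=4,interpolation=cv2.INTER_CUBIC))
E
```

```text
trayA [ 0.34  -0.063  0.02 ] 0.346
trayB [ 0.414 -0.32   0.02 ] 0.523
trayC [ 0.234 -0.381  0.02 ] 0.447
dish [ 0.581 -0.365  0.04 ] 0.686
dropper [ 0.316 -0.194  0.05 ] 0.371
beaker [ 0.741 -0.259  0.05 ] 0.785
reagent [0.404 0.397 0.1  ] 0.566
```

View pics/c1.png

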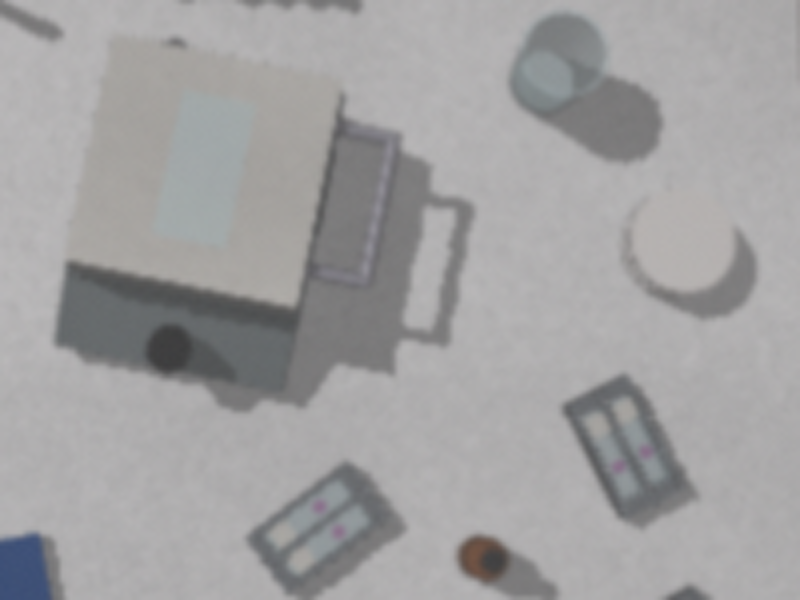

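```bash
python3 - <<'E'
from h import *
p=env.camera_params('top')
f=lambda u,v,z:plane(p,(265+u/4,115+v/4),z)
H=[f(*c,.12) for c in[(112,38),(342,90),(298,305),(70,262)]]
print(np.round(H,3)); 
for i in range(4): print(np.linalg.norm(H[i]-H[i-1]).round(3))
b=[f(391,135,.1),f(366,278,.1)];d=b[0]-b[1]
print('bar',np.round(b,3),np.linalg.norm(d),'yaw',np.degrees(np.arctan2(d[1],d[0])),'mid',(b[0]+b[1])/2)
for k in((0,3),(1,2)): 
    d=H[k[0]]-H[k[1]];print('yaw hood x',np.degrees(np.arctan2(d[1],d[0])))
print('hood ctr',np.mean(H,0));print('knob',f(168,347,.08))
T=[f(*c,.026) for c in[(562,407),(627,375)]]+[f(692,492,.013),f(638,524,.013)]
print(np.round(T,3),np.mean(T,0))
for i in range(4): print(np.linalg.norm(T[i]-T[i-1]).round(3))
d=T[0]-T[3];print('yaw tray',np.degrees(np.arctan2(d[1],d[0])))
s=[f(598,418,.02),f(627,404,.02),f(658,478,.02),f(627,494,.02)];d=s[0]-s[3];print('slides',np.mean(s,0),np.degrees(np.arctan2(d[1],d[0])))
E
```

```text
[[ 0.735  0.117  0.12 ]
 [ 0.694 -0.069  0.12 ]
 [ 0.519 -0.035  0.12 ]
 [ 0.551  0.147  0.12 ]]
0.186
0.191
0.178
0.185
bar [[ 0.662 -0.111  0.1  ]
 [ 0.544 -0.091  0.1  ]] 0.11973048253379232 yaw -9.782224234670245 mid [ 0.60274429 -0.1008514   0.1       ]
yaw hood x -9.273745771581478
yaw hood x -11.163720216963771
hood ctr [0.62466475 0.03977038 0.12      ]
knob [0.48783693 0.06918918 0.08      ]
[[ 0.445 -0.265  0.026]
 [ 0.473 -0.322  0.026]
 [ 0.373 -0.381  0.013]
 [ 0.346 -0.333  0.013]] [ 0.40914251 -0.32532963  0.0195    ]
0.121
0.063
0.116
0.055
yaw tray 34.471132243351796
slides [ 0.41016736 -0.3230496   0.02      ] 20.74989424914989
```

```bash
cat >> h.py <<'E'
def plan(pos,rpy=None,n=8):
    "rows (tool frame) straight from here to pos/rpy"
    P,r,_=tool();A=Ro.from_euler('xyz',r,degrees=True);B=A if rpy is None else Ro.from_euler('xyz',rpy,degrees=True)
    w=(A.inv()*B).as_rotvec()/n;d=(np.array(pos)-P)/n
    for i in range(n):
        C=A*Ro.from_rotvec(w*i);print((C.inv().apply(d)).round(4).tolist(),np.degrees(w).round(2).tolist())
def st():
    P,r,o=tool();print(round(o['time_s'],2),P.round(4),np.array(r).round(2),'F',o['force'].round(1),'w',round(o['grip_width'],4))
E
python3 - <<'E'
from h import *
plan((.603,-.101,.24),(180,0,80),20)
E
```

```text
[-0.0238, 0.0293, -0.0009] [-0.0, 0.01, -0.8]
[-0.0242, 0.029, -0.0009] [-0.0, 0.01, -0.8]
[-0.0246, 0.0286, -0.0009] [-0.0, 0.01, -0.8]
[-0.025, 0.0283, -0.0009] [-0.0, 0.01, -0.8]
[-0.0254, 0.0279, -0.0009] [-0.0, 0.01, -0.8]
[-0.0258, 0.0276, -0.0009] [-0.0, 0.01, -0.8]
[-0.0262, 0.0272, -0.0009] [-0.0, 0.01, -0.8]
[-0.0266, 0.0269, -0.0009] [-0.0, 0.01, -0.8]
[-0.0269, 0.0265, -0.0009] [-0.0, 0.01, -0.8]
[-0.0273, 0.0261, -0.0009] [-0.0, 0.01, -0.8]
[-0.0277, 0.0257, -0.0009] [-0.0, 0.01, -0.8]
[-0.028, 0.0253, -0.0009] [-0.0, 0.01, -0.8]
[-0.0284, 0.025, -0.0009] [-0.0, 0.01, -0.8]
[-0.0287, 0.0246, -0.0009] [-0.0, 0.01, -0.8]
[-0.0291, 0.0242, -0.0009] [-0.0, 0.01, -0.8]
[-0.0294, 0.0237, -0.0009] [-0.0, 0.01, -0.8]
[-0.0297, 0.0233, -0.0009] [-0.0, 0.01, -0.8]
[-0.03, 0.0229, -0.0009] [-0.0, 0.01, -0.8]
[-0.0303, 0.0225, -0.0009] [-0.0, 0.01, -0.8]
[-0.0307, 0.0221, -0.0009] [-0.0, 0.01, -0.8]
```

Emit:
{"api": "carry_out", "payload": {
  "plan": [
    {"grip": 0, "dp": [-0.024, 0.029, -0.002], "rotation": [0, 0, -0.8]},
    {"grip": 0, "dp": [-0.024, 0.029, -0.002], "rotation": [0, 0, -0.8]},
    {"grip": 0, "dp": [-0.025, 0.029, -0.001], "rotation": [0, 0, -0.8]},
    {"grip": 0, "dp": [-0.025, 0.028, -0.001], "rotation": [0, 0, -0.8]},
    {"grip": 0, "dp": [-0.025, 0.028, -0.001], "rotation": [0, 0, -0.8]},
    {"grip": 0, "dp": [-0.026, 0.028, -0.001], "rotation": [0, 0, -0.8]},
    {"grip": 0, "dp": [-0.026, 0.027, -0.001], "rotation": [0, 0, -0.8]},
    {"grip": 0, "dp": [-0.027, 0.027, -0.001], "rotation": [0, 0, -0.8]}
  ]
}}

```text
time_s: 0.77
tool_pos: [0.4085, 0.3075, 0.2245]
tool_rot: [-179.5, 0.4, 71.9]
force: [1.1, 0.5, -0.9]
grip_width: 0.0869
```

Emit:
{"api": "carry_out", "payload": {
  "plan": [
    {"grip": 0.3, "dp": [-0.027, 0.027, -0.001], "rotation": [0, 0, -0.8]},
    {"grip": 0.5, "dp": [-0.027, 0.026, -0.001], "rotation": [0, 0, -0.8]},
    {"grip": 0.5, "dp": [-0.028, 0.026, -0.001], "rotation": [0, 0, -0.8]},
    {"grip": 0.5, "dp": [-0.028, 0.025, -0.001], "rotation": [0, 0, -0.8]},
    {"grip": 0.5, "dp": [-0.028, 0.025, -0.001], "rotation": [0, 0, -0.8]},
    {"grip": 0.5, "dp": [-0.029, 0.025, -0.001], "rotation": [0, 0, -0.8]},
    {"grip": 0.5, "dp": [-0.029, 0.024, -0.001], "rotation": [0, 0, -0.8]},
    {"grip": 0.5, "dp": [-0.029, 0.024, -0.001], "rotation": [0, 0, -0.8]}
  ]
}}

```text
time_s: 1.43
tool_pos: [0.5467, 0.0216, 0.2307]
tool_rot: [-179.3, 0.4, 78.7]
force: [0.8, 0.2, -0.1]
grip_width: 0.0462
```

```bash
python3 - <<'E'
from h import *
st();plan((.603,-.101,.20),(180,0,80),8)
E
```

```text
1.43 [0.5467 0.0216 0.2307] [-179.29    0.36   78.7 ] F [ 0.8  0.2 -0.1] w 0.0462
[-0.0136, 0.0099, 0.0038] [-0.09, 0.04, -0.16]
[-0.0137, 0.0099, 0.0038] [-0.09, 0.04, -0.16]
[-0.0137, 0.0099, 0.0038] [-0.09, 0.04, -0.16]
[-0.0137, 0.0098, 0.0038] [-0.09, 0.04, -0.16]
[-0.0137, 0.0098, 0.0038] [-0.09, 0.04, -0.16]
[-0.0138, 0.0097, 0.0038] [-0.09, 0.04, -0.16]
[-0.0138, 0.0097, 0.0038] [-0.09, 0.04, -0.16]
[-0.0138, 0.0096, 0.0038] [-0.09, 0.04, -0.16]
```

Emit:
{"api": "carry_out", "payload": {
  "plan": [
    {"grip": 0.5, "dp": [-0.023, 0.016, 0.006], "rotation": [-0.1, 0, -0.3]},
    {"grip": 0.5, "dp": [-0.023, 0.016, 0.006], "rotation": [-0.2, 0, -0.3]},
    {"grip": 0.5, "dp": [-0.023, 0.016, 0.006], "rotation": [-0.2, 0, -0.3]},
    {"grip": 0.5, "dp": [-0.023, 0.016, 0.006], "rotation": [-0.2, 0, -0.3]},
    {"grip": 0.5, "dp": [-0.016, 0.013, 0.006], "rotation": [0, 0, 0]},
    {"grip": 0.5, "dp": [0, 0, 0], "rotation": [0, 0, 0]}
  ]
}}

```text
time_s: 1.93
tool_pos: [0.604, -0.1171, 0.1984]
tool_rot: [179.9, 0.7, 79.3]
force: [-1.2, 0.7, -0.3]
grip_width: 0.0437
```

```bash
python3 - <<'E'
from h import *
st();p,im=snap('wrist','w1.png');print(proj(p,(.603,-.101,.1)));print(-np.array(p['R']).T@np.array(p['t']))
E
```

```text
1.93 [ 0.604  -0.1171  0.1984] [179.94   0.7   79.25] F [-1.2  0.7 -0.3] w 0.0437
(np.float64(337.84421838237773), np.float64(195.34050798197597))
[ 0.53979024 -0.10289894  0.36051647]
```

View pics/w1.png

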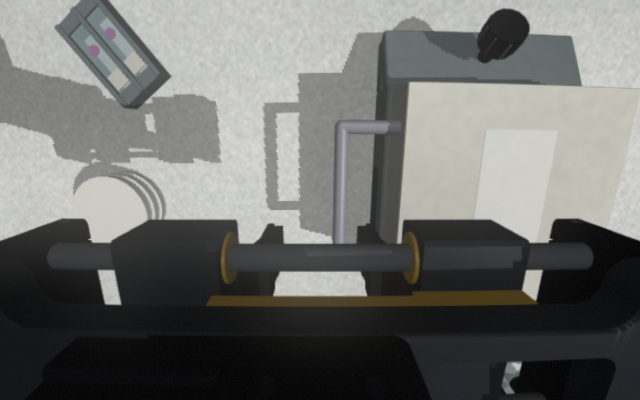

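The bar runs from (341,127) to about (344,240). The chosen tray is at top left, and the knob is at (503,35).

```bash
python3 - <<'E'
from h import *
p=env.camera_params('wrist');im=cv2.imread('pics/w1.png').astype(int)
for v in(145,175,205,225): print(v,im[v,325:360].sum(1)//3)
a,b=plane(p,(341.,127.),.1),plane(p,(342.3,235),.1);print(a,b,np.degrees(np.arctan2(*(a-b)[1::-1]))-180)
for c in((403,84),(640,90),(397,210)):print('hood',plane(p,c,.12))
for c in((384,34),(576,37)):print('box?',plane(p,c,.03))
o,d=ray(p,(505,30));print('knob',plane(p,(505,30),.08))
for c in((58,27),(131,107),(170,76)):print('tray',plane(p,c,.026).round(4))
E
```

```text
145 [132 134 135 135 135 135 136 137 135 106  89  95 108 121 130 135 141 159
 170 169 151 141 131 132 132 132 130 130 131 133 136 137 134 133 134]
175 [134 133 134 136 138 138 136 133 116  93  92 103 117 128 135 139 155 173
 176 155 143 135 127 126 129 131 133 134 135 138 138 137 135 134 135]
205 [139 138 137 136 135 132 131 128 101  89  98 112 124 133 137 148 166 174
 156 144 133 126 129 133 134 134 133 133 132 132 133 133 132 133 134]
225 [132 133 133 133 132 133 131 113  92  91 104 118 129 133 140 153 166 159
 147 136 128 131 135 133 132 133 133 133 130 128 128 129 125 109 103]
[ 0.5428021  -0.08591976  0.1       ] [ 0.64161753 -0.10157852  0.1       ] -9.004485126053027
hood [ 0.51912615 -0.03398775  0.12      ]
hood [0.55615495 0.15725056 0.12      ]
hood [ 0.61983974 -0.05144178  0.12      ]
box? [ 0.45909089 -0.02190893  0.03      ]
box? [0.49604489 0.17942868 0.03      ]
knob [0.48646199 0.07245553 0.08      ]
tray [ 0.38   -0.3636  0.026 ]
tray [ 0.477  -0.3094  0.026 ]
tray [ 0.4547 -0.2555  0.026 ]
```

```bash
python3 - <<'E'
from h import *
plan((.603,-.100,.081),(180,0,80),6)
E
```

```text
[0.0027, -0.0006, 0.0196] [0.0, 0.11, -0.12]
[0.0027, -0.0006, 0.0196] [0.0, 0.11, -0.12]
[0.0026, -0.0005, 0.0196] [0.0, 0.11, -0.12]
[0.0026, -0.0005, 0.0196] [0.0, 0.11, -0.12]
[0.0026, -0.0005, 0.0196] [0.0, 0.11, -0.12]
[0.0025, -0.0005, 0.0196] [0.0, 0.11, -0.12]
```

Emit:
{"api": "carry_out", "payload": {
  "plan": [
    {"grip": 0.5, "dp": [0.008, -0.001, 0], "rotation": [0, 0.3, -0.4]},
    {"grip": 0.5, "dp": [0.008, -0.001, 0.02], "rotation": [0, 0.3, -0.3]},
    {"grip": 0.5, "dp": [0, -0.001, 0.022], "rotation": [0, 0, 0]},
    {"grip": 0.5, "dp": [0, 0, 0.022], "rotation": [0, 0, 0]},
    {"grip": 0.5, "dp": [0, 0, 0.022], "rotation": [0, 0, 0]},
    {"grip": 0.5, "dp": [0, 0, 0.022], "rotation": [0, 0, 0]},
    {"grip": 0.5, "dp": [0, 0, 0.008], "rotation": [0, 0, 0]}
  ]
}}

```text
time_s: 2.57
tool_pos: [0.6058, -0.0839, 0.0831]
tool_rot: [179.6, -0.5, 80.9]
force: [-2.5, -6.2, 3.6]
grip_width: 0.0437
```

Emit:
{"api": "carry_out", "payload": {
  "plan": [
    {"grip": 1, "dp": [0, 0, 0], "rotation": [0, 0, 0]},
    {"grip": 1, "dp": [0, 0, 0], "rotation": [0, 0, 0]},
    {"grip": 1, "dp": [0, 0, 0], "rotation": [0, 0, 0]},
    {"grip": 1, "dp": [0, 0, 0], "rotation": [0, 0, 0]}
  ],
  "force": 25
}}

```text
time_s: 2.9
tool_pos: [0.6041, -0.0932, 0.0833]
tool_rot: [179.5, 0.4, 80.9]
force: [0.1, -8.1, -3.7]
grip_width: 0.0244
```

Emit:
{"api": "carry_out", "payload": {
  "plan": [
    {"grip": 1, "dp": [0, 0, 0], "rotation": [0, 0, 0]},
    {"grip": 1, "dp": [0, 0, 0], "rotation": [0, 0, 0]},
    {"grip": 1, "dp": [0, 0, 0], "rotation": [0, 0, 0]}
  ]
}}

```text
time_s: 3.15
tool_pos: [0.6032, -0.0995, 0.0853]
tool_rot: [179.4, 0.9, 80.7]
force: [1.6, 1.5, -3.8]
grip_width: 0.011
```

```bash
python3 - <<'E'
from h import *
st()
# arc in bar frame: hinge from bar
import numpy as np
h=np.array([.603,-.100,.1])+.24*np.array([.174,.985,0])-[0,0,.035];print(h)
y=np.array([.174,.985,0]);z=np.array([0,0,1.])
prev=None
for th in np.arange(0,1.86,.1):
    a=np.pi-np.arctan2(35,240)-th;q=h+.2425*(np.cos(a)*y+np.sin(a)*z)-[0,0,.019]
    print(round(th,2),q.round(3), None if prev is None else [round((q-prev)@y,4),round(-(q-prev)[2],4)]);prev=q
E
```

```text
3.15 [ 0.6032 -0.0995  0.0853] [179.38   0.91  80.65] F [ 1.6  1.5 -3.8] w 0.011
[0.64476 0.1364  0.065  ]
0.0 [ 0.603 -0.1    0.081] None
0.1 [ 0.604 -0.095  0.105] [np.float64(0.0047), np.float64(-0.0238)]
0.2 [ 0.605 -0.088  0.128] [np.float64(0.007), np.float64(-0.0232)]
0.3 [ 0.607 -0.079  0.15 ] [np.float64(0.0093), np.float64(-0.0224)]
0.4 [ 0.609 -0.068  0.172] [np.float64(0.0115), np.float64(-0.0213)]
0.5 [ 0.611 -0.055  0.192] [np.float64(0.0136), np.float64(-0.0201)]
0.6 [ 0.614 -0.039  0.21 ] [np.float64(0.0155), np.float64(-0.0186)]
0.7 [ 0.617 -0.022  0.227] [np.float64(0.0173), np.float64(-0.017)]
0.8 [ 0.62  -0.004  0.243] [np.float64(0.0189), np.float64(-0.0152)]
0.9 [0.624 0.016 0.256] [np.float64(0.0203), np.float64(-0.0132)]
1.0 [0.627 0.038 0.267] [np.float64(0.0216), np.float64(-0.0111)]
1.1 [0.631 0.06  0.276] [np.float64(0.0226), np.float64(-0.0089)]
1.2 [0.635 0.083 0.282] [np.float64(0.0233), np.float64(-0.0066)]
1.3 [0.639 0.106 0.287] [np.float64(0.0239), np.float64(-0.0042)]
1.4 [0.644 0.13  0.288] [np.float64(0.0242), np.float64(-0.0018)]
1.5 [0.648 0.154 0.288] [np.float64(0.0242), np.float64(0.0006)]
1.6 [0.652 0.178 0.285] [np.float64(0.0241), np.float64(0.003)]
1.7 [0.656 0.201 0.279] [np.float64(0.0236), np.float64(0.0054)]
1.8 [0.66  0.224 0.272] [np.float64(0.023), np.float64(0.0077)]
```

Emit:
{"api": "carry_out", "payload": {
  "plan": [
    {"grip": 1, "dp": [0.004, 0, -0.02], "rotation": [0, 0, 0]},
    {"grip": 1, "dp": [0.007, 0, -0.023], "rotation": [0, 0, 0]},
    {"grip": 1, "dp": [0.009, 0, -0.022], "rotation": [0, 0, 0]},
    {"grip": 1, "dp": [0.011, 0, -0.021], "rotation": [0, 0, 0]},
    {"grip": 1, "dp": [0.0, 0, 0], "rotation": [0, 0, 0]}
  ]
}}

```text
time_s: 3.57
tool_pos: [0.6099, -0.0672, 0.1761]
tool_rot: [178.9, 1.1, 80.6]
force: [-2.0, -1.4, -3.5]
grip_width: 0.0115
```

```bash
python3 - <<'E'
from h import *
st()
P=tool()[0];h=np.array([.645,.1364]);y=np.array([.174,.985]);q=np.array([(P[:2]-h)@y,P[2]+.019-.065]);print(np.hypot(*q),np.pi-np.arctan2(35,240)-np.arctan2(q[1],q[0]))
E
```

```text
3.57 [ 0.6099 -0.0672  0.1761] [178.88   1.14  80.58] F [-2.  -1.4 -3.5] w 0.0115
0.24423100128734834 0.4171404351050345
```

Following the arc well at 0.42 rad.

Emit:
{"api": "carry_out", "payload": {
  "plan": [
    {"grip": 1, "dp": [0.013, 0, -0.019], "rotation": [0, 0, 0]},
    {"grip": 1, "dp": [0.016, 0, -0.018], "rotation": [0, 0, 0]},
    {"grip": 1, "dp": [0.018, 0, -0.017], "rotation": [0, 0, 0]},
    {"grip": 1, "dp": [0.019, 0, -0.015], "rotation": [0, 0, 0]},
    {"grip": 1, "dp": [0.02, 0, -0.013], "rotation": [0, 0, 0]},
    {"grip": 1, "dp": [0.022, 0, -0.011], "rotation": [0, 0, 0]},
    {"grip": 1, "dp": [0, 0, 0], "rotation": [0, 0, 0]}
  ]
}}

```text
time_s: 4.15
tool_pos: [0.6325, 0.0455, 0.2763]
tool_rot: [177.5, 1.1, 80.6]
force: [1.5, 1.2, -3.5]
grip_width: 0.0113
```

```bash
cat >> h.py <<'E'
def arc():
    st()
    P=tool()[0];h=np.array([.645,.1364]);y=np.array([.174,.985]);q=np.array([(P[:2]-h)@y,P[2]+.019-.065]);print(np.hypot(*q),np.pi-np.arctan2(35,240)-np.arctan2(q[1],q[0]))
E
python3 -c "from h import *;arc()"
```

```text
4.15 [0.6325 0.0455 0.2763] [177.5    1.14  80.59] F [ 1.5  1.2 -3.5] w 0.0113
0.24792756661707754 1.046917344363954
```

Emit:
{"api": "carry_out", "payload": {
  "plan": [
    {"grip": 1, "dp": [0.022, 0, -0.006], "rotation": [0.3, 0, 0]},
    {"grip": 1, "dp": [0.023, 0, -0.005], "rotation": [0.3, 0, 0]},
    {"grip": 1, "dp": [0.023, 0, -0.003], "rotation": [0.3, 0, 0]},
    {"grip": 1, "dp": [0.024, 0, 0], "rotation": [0.3, 0, 0]},
    {"grip": 1, "dp": [0.024, 0, 0.002], "rotation": [0.3, 0, 0]},
    {"grip": 1, "dp": [0.024, 0, 0.004], "rotation": [0.3, 0, 0]},
    {"grip": 1, "dp": [0, 0, 0], "rotation": [0, 0, 0]}
  ]
}}

```text
time_s: 4.73
tool_pos: [0.6588, 0.1802, 0.2883]
tool_rot: [178.5, 1.2, 80.3]
force: [5.3, 1.0, -3.8]
grip_width: 0.0114
```

```bash
python3 -c "from h import *;arc()"
```

```text
4.73 [0.6588 0.1802 0.2883] [178.47   1.16  80.27] F [ 5.3  1.  -3.8] w 0.0114
0.24656866362516364 1.611636907026729
```

Emit:
{"api": "carry_out", "payload": {
  "plan": [
    {"grip": 1, "dp": [0.022, -0.002, 0.005], "rotation": [0.2, 0, 0]},
    {"grip": 1, "dp": [0.021, -0.002, 0.007], "rotation": [0.2, 0, 0]},
    {"grip": 1, "dp": [0.01, -0.001, 0.004], "rotation": [0, 0, 0]},
    {"grip": 1, "dp": [0, 0, 0], "rotation": [0, 0, 0]}
  ]
}}

```text
time_s: 5.07
tool_pos: [0.669, 0.2321, 0.2717]
tool_rot: [178.1, 1.0, 80.2]
force: [1.8, 2.0, -0.5]
grip_width: 0.0111
```

```bash
python3 -c "from h import *;arc()"
```

```text
5.07 [0.669  0.2321 0.2717] [178.07   1.01  80.2 ] F [ 1.8  2.  -0.5] w 0.0111
0.24621657777659642 1.8371328009167887
```

Emit:
{"api": "carry_out", "payload": {
  "plan": [
    {"grip": 0.5, "dp": [0, 0, 0], "rotation": [0, 0, 0]},
    {"grip": 0.5, "dp": [0, 0, 0], "rotation": [0, 0, 0]},
    {"grip": 0.5, "dp": [0, 0, 0], "rotation": [0, 0, 0]},
    {"grip": 0.5, "dp": [0, 0, -0.02], "rotation": [0, 0, 0]},
    {"grip": 0.5, "dp": [0, 0, -0.03], "rotation": [0, 0, 0]},
    {"grip": 0.5, "dp": [0, 0, -0.03], "rotation": [0, 0, 0]},
    {"grip": 0.5, "dp": [0, 0, -0.02], "rotation": [0, 0, 0]}
  ]
}}

```text
time_s: 5.65
tool_pos: [0.6598, 0.231, 0.3666]
tool_rot: [179.2, 1.5, 80.3]
force: [0.5, -0.3, 0.0]
grip_width: 0.0423
```

```bash
python3 - <<'E'
from h import *
st();p,im=snap('top','top2.png')
c=im[100:250,265:465,::-1];cv2.imwrite('pics/c2.png',cv2.resize(c,None,fx=4,fy=4,interpolation=cv2.INTER_CUBIC))
E
```

```text
5.65 [0.6598 0.231  0.3666] [179.22   1.46  80.26] F [ 0.5 -0.3  0. ] w 0.0423
```

View pics/c2.png

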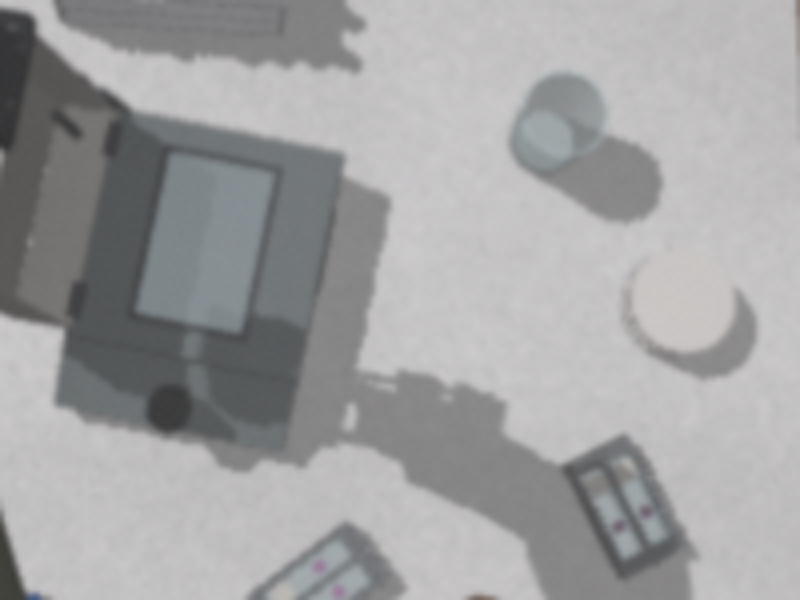

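The hood is open. The glass corners are at (166,150), (280,168), (243,333) and (133,315), and the tray corners are clear.

```bash
python3 - <<'E'
from h import *
p=env.camera_params('top')
f=lambda u,v,z:plane(p,(265+u/4,100+v/4),z)
G=[f(*c,.065) for c in[(166,150),(280,169),(243,333),(133,315)]]
an=lambda d:np.degrees(np.arctan2(d[1],d[0])).round(1)
print('glass',np.mean(G,0),an(G[0]-G[3]),an(G[1]-G[2]),[np.linalg.norm(G[i]-G[i-1]).round(3) for i in range(4)])
T=[f(*c,.026) for c in[(562,467),(628,435),(686,545),(625,578)]]
print('tray',np.mean(T,0),an(T[0]-T[3]),an(T[1]-T[2]),[np.linalg.norm(T[i]-T[i-1]).round(3) for i in range(4)])
print('knob',f(168,405,.085))
plan((.415,-.32,.25),(180,0,115),20)
E
```

```text
glass [0.62867567 0.04038454 0.065     ] -10.2 -12.1 [np.float64(0.143), np.float64(0.097), np.float64(0.143), np.float64(0.093)]
tray [ 0.41197294 -0.31959342  0.026     ] 29.7 27.7 [np.float64(0.108), np.float64(0.064), np.float64(0.106), np.float64(0.06)]
knob [0.48902968 0.06902139 0.085     ]
[-0.0291, -0.0076, 0.0066] [0.03, 0.08, -1.74]
[-0.0289, -0.0084, 0.0065] [0.03, 0.08, -1.74]
[-0.0286, -0.0093, 0.0065] [0.03, 0.08, -1.74]
[-0.0283, -0.0102, 0.0065] [0.03, 0.08, -1.74]
[-0.028, -0.011, 0.0064] [0.03, 0.08, -1.74]
[-0.0277, -0.0119, 0.0064] [0.03, 0.08, -1.74]
[-0.0273, -0.0127, 0.0064] [0.03, 0.08, -1.74]
[-0.0269, -0.0135, 0.0063] [0.03, 0.08, -1.74]
[-0.0265, -0.0143, 0.0063] [0.03, 0.08, -1.74]
[-0.0261, -0.0151, 0.0063] [0.03, 0.08, -1.74]
[-0.0256, -0.0159, 0.0062] [0.03, 0.08, -1.74]
[-0.0251, -0.0167, 0.0062] [0.03, 0.08, -1.74]
[-0.0246, -0.0174, 0.0062] [0.03, 0.08, -1.74]
[-0.0241, -0.0181, 0.0062] [0.03, 0.08, -1.74]
[-0.0235, -0.0189, 0.0061] [0.03, 0.08, -1.74]
[-0.023, -0.0196, 0.0061] [0.03, 0.08, -1.74]
[-0.0224, -0.0202, 0.0061] [0.03, 0.08, -1.74]
[-0.0217, -0.0209, 0.0061] [0.03, 0.08, -1.74]
[-0.0211, -0.0215, 0.0061] [0.03, 0.08, -1.74]
[-0.0205, -0.0222, 0.0061] [0.03, 0.08, -1.74]
```

Emit:
{"api": "carry_out", "payload": {
  "plan": [
    {"grip": 0.3, "dp": [-0.036, -0.01, 0], "rotation": [0, 0.1, -2.3]},
    {"grip": 0, "dp": [-0.036, -0.011, 0.004], "rotation": [0, 0.1, -2.3]},
    {"grip": 0, "dp": [-0.036, -0.012, 0.008], "rotation": [0, 0.1, -2.3]},
    {"grip": 0, "dp": [-0.035, -0.013, 0.008], "rotation": [0, 0.1, -2.3]},
    {"grip": 0, "dp": [-0.035, -0.014, 0.008], "rotation": [0, 0.1, -2.3]},
    {"grip": 0, "dp": [-0.034, -0.015, 0.008], "rotation": [0, 0.1, -2.3]},
    {"grip": 0, "dp": [-0.034, -0.016, 0.008], "rotation": [0, 0.1, -2.3]},
    {"grip": 0, "dp": [-0.033, -0.017, 0.008], "rotation": [0, 0.1, -2.3]}
  ]
}}

```text
time_s: 6.37
tool_pos: [0.5415, -0.0505, 0.3198]
tool_rot: [179.1, 0.3, 100.4]
force: [0.5, -0.9, -0.2]
grip_width: 0.0845
```

```bash
python3 - <<'E'
from h import *
st();plan((.412,-.32,.2),(180,0,118),10)
E
```

```text
6.37 [ 0.5415 -0.0505  0.3198] [179.13   0.33 100.38] F [ 0.5 -0.9 -0.2] w 0.0845
[-0.0241, -0.0178, 0.0118] [0.08, 0.05, -1.76]
[-0.0236, -0.0185, 0.0119] [0.08, 0.05, -1.76]
[-0.023, -0.0192, 0.0119] [0.08, 0.05, -1.76]
[-0.0224, -0.0199, 0.0119] [0.08, 0.05, -1.76]
[-0.0218, -0.0205, 0.0119] [0.08, 0.05, -1.76]
[-0.0212, -0.0212, 0.0119] [0.08, 0.05, -1.76]
[-0.0205, -0.0218, 0.0119] [0.08, 0.05, -1.76]
[-0.0198, -0.0224, 0.0119] [0.08, 0.05, -1.76]
[-0.0191, -0.023, 0.0119] [0.08, 0.05, -1.76]
[-0.0184, -0.0235, 0.012] [0.08, 0.05, -1.76]
```

Emit:
{"api": "carry_out", "payload": {
  "plan": [
    {"grip": 0, "dp": [-0.026, -0.02, 0.014], "rotation": [0.1, 0, -2.1]},
    {"grip": 0, "dp": [-0.026, -0.02, 0.014], "rotation": [0.1, 0, -2.1]},
    {"grip": 0, "dp": [-0.025, -0.021, 0.014], "rotation": [0.1, 0, -2.1]},
    {"grip": 0, "dp": [-0.025, -0.022, 0.014], "rotation": [0.1, 0, -2.1]},
    {"grip": 0, "dp": [-0.024, -0.023, 0.014], "rotation": [0.1, 0, -2.1]},
    {"grip": 0, "dp": [-0.024, -0.023, 0.014], "rotation": [0.1, 0, -2.1]},
    {"grip": 0, "dp": [-0.012, -0.012, 0.007], "rotation": [0.1, 0, -2.1]},
    {"grip": 0, "dp": [0, 0, 0], "rotation": [0, 0, 0]}
  ]
}}

```text
time_s: 7.03
tool_pos: [0.4332, -0.2667, 0.2236]
tool_rot: [179.7, 0.0, 114.8]
force: [-0.2, -0.3, 0.2]
grip_width: 0.0869
```

```bash
python3 - <<'E'
from h import *
st();p,im=snap('wrist','w2.png')
h=.026
for X in((.412,-.32,h),): print(proj(p,X))
E
```

```text
7.03 [ 0.4332 -0.2667  0.2236] [1.7973e+02 5.0000e-02 1.1476e+02] F [-0.2 -0.3  0.2] w 0.0869
(np.float64(287.6325384138765), np.float64(146.03554138737772))
```

View pics/w2.png

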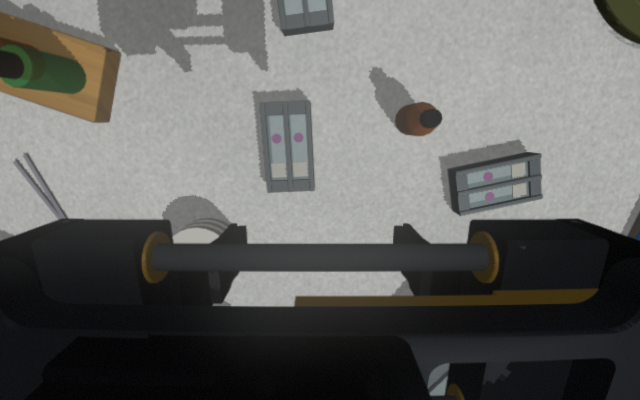

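```bash
python3 - <<'E'
from h import *
p=env.camera_params('wrist');im=cv2.imread('pics/w2.png')
cv2.imwrite('pics/c3.png',cv2.resize(im[85:205,240:340],None,fx=5,fy=5,interpolation=cv2.INTER_CUBIC))
E
```

```text
(no output)
```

View pics/c3.png

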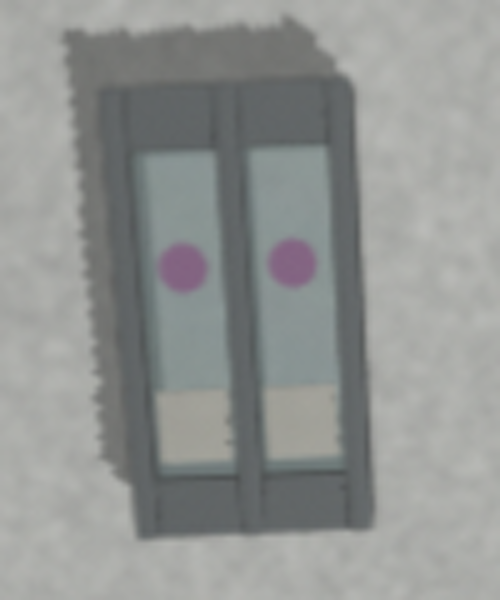

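Corners in the crop are (101,90), (352,78), (373,527) and (138,538).

```bash
python3 - <<'E'
from h import *
p=env.camera_params('wrist')
an=lambda d:np.degrees(np.arctan2(d[1],d[0])).round(1)
for z in(.026,.02):
    T=[plane(p,(240+u/5,85+v/5),z) for u,v in((101,90),(350,78),(371,527),(138,538))]
    c=np.mean(T,0);print(c,an(T[3]-T[0]),an(T[2]-T[1]),an(T[0]-T[1]),an(T[3]-T[2]),[np.linalg.norm(T[i]-T[i-1]).round(3) for i in range(4)])
plan((c[0],c[1],.12),(180,0,121),7)
E
```

```text
[ 0.41500505 -0.31729261  0.026     ] 26.9 27.1 -62.8 -62.5 [np.float64(0.109), np.float64(0.059), np.float64(0.109), np.float64(0.059)]
[ 0.41569594 -0.31768685  0.02      ] 26.9 27.1 -62.8 -62.5 [np.float64(0.111), np.float64(0.06), np.float64(0.11), np.float64(0.06)]
[-0.0057, -0.0055, 0.0149] [0.04, 0.01, -0.9]
[-0.0056, -0.0056, 0.0149] [0.04, 0.01, -0.9]
[-0.0055, -0.0057, 0.0149] [0.04, 0.01, -0.9]
[-0.0054, -0.0058, 0.0149] [0.04, 0.01, -0.9]
[-0.0053, -0.0058, 0.0149] [0.04, 0.01, -0.9]
[-0.0052, -0.0059, 0.0149] [0.04, 0.01, -0.9]
[-0.0051, -0.006, 0.0149] [0.04, 0.01, -0.9]
```

Emit:
{"api": "carry_out", "payload": {
  "plan": [
    {"grip": 0, "dp": [-0.01, -0.011, 0.02], "rotation": [0.1, 0, -0.6]},
    {"grip": 0, "dp": [-0.01, -0.011, 0.02], "rotation": [0.1, 0, -0.6]},
    {"grip": 0, "dp": [-0.01, -0.011, 0.022], "rotation": [0.1, 0, -0.6]},
    {"grip": 0, "dp": [-0.006, -0.007, 0.022], "rotation": [0, 0, -0.4]},
    {"grip": 0, "dp": [0, 0, 0.015], "rotation": [0, 0, 0]},
    {"grip": 0, "dp": [0, 0, 0], "rotation": [0, 0, 0]},
    {"grip": 0, "dp": [0, 0, 0], "rotation": [0, 0, 0]}
  ]
}}

```text
time_s: 7.67
tool_pos: [0.4192, -0.3071, 0.1342]
tool_rot: [179.5, -0.0, 117.0]
force: [0.7, -0.3, 0.5]
grip_width: 0.087
```

```bash
python3 - <<'E'
from h import *
st();plan((.4155,-.3175,.006),(180,0,117.2),7)
E
```

```text
7.67 [ 0.4192 -0.3071  0.1342] [ 1.7953e+02 -2.0000e-02  1.1695e+02] F [ 0.7 -0.3  0.5] w 0.087
[-0.0011, -0.0013, 0.0183] [0.07, -0.0, -0.04]
[-0.0011, -0.0013, 0.0183] [0.07, -0.0, -0.04]
[-0.0011, -0.0013, 0.0183] [0.07, -0.0, -0.04]
[-0.0011, -0.0012, 0.0183] [0.07, -0.0, -0.04]
[-0.0011, -0.0012, 0.0183] [0.07, -0.0, -0.04]
[-0.0011, -0.0012, 0.0183] [0.07, -0.0, -0.04]
[-0.0011, -0.0012, 0.0183] [0.07, -0.0, -0.04]
```

Emit:
{"api": "carry_out", "payload": {
  "plan": [
    {"grip": 0, "dp": [-0.003, -0.004, 0.015], "rotation": [0.3, 0, -0.2]},
    {"grip": 0, "dp": [-0.003, -0.004, 0.022], "rotation": [0.2, 0, 0]},
    {"grip": 0, "dp": [-0.002, -0.001, 0.022], "rotation": [0, 0, 0]},
    {"grip": 0, "dp": [0, 0, 0.022], "rotation": [0, 0, 0]},
    {"grip": 0, "dp": [0, 0, 0.012], "rotation": [0, 0, 0]},
    {"grip": 0, "dp": [0, 0, 0.004], "rotation": [0, 0, 0]},
    {"grip": 0, "dp": [0, 0, 0], "rotation": [0, 0, 0]}
  ]
}}

```text
time_s: 8.25
tool_pos: [0.4284, -0.313, 0.0443]
tool_rot: [179.4, 0.6, 118.0]
force: [-0.3, 0.1, 0.2]
grip_width: 0.0869
```

```bash
python3 - <<'E'
from h import *
st();plan((.4155,-.3175,.006),(180,0,117.2),3)
E
```

```text
8.25 [ 0.4284 -0.313   0.0443] [179.38   0.64 117.98] F [-0.3  0.1  0.2] w 0.0869
[0.0008, -0.0047, 0.0127] [0.21, 0.21, 0.26]
[0.0008, -0.0046, 0.0127] [0.21, 0.21, 0.26]
[0.0007, -0.0046, 0.0128] [0.21, 0.21, 0.26]
```

Emit:
{"api": "carry_out", "payload": {
  "plan": [
    {"grip": 0, "dp": [0.001, -0.005, 0.005], "rotation": [0.2, 0.2, 0.3]},
    {"grip": 0, "dp": [0.001, -0.005, 0.012], "rotation": [0.2, 0.2, 0.3]},
    {"grip": 0, "dp": [0, -0.004, 0.012], "rotation": [0.2, 0.2, 0.2]},
    {"grip": 0, "dp": [0, 0, 0], "rotation": [0, 0, 0]}
  ]
}}

```text
time_s: 8.58
tool_pos: [0.4185, -0.3184, 0.0176]
tool_rot: [179.8, 0.4, 117.3]
force: [-1.0, 0.3, 0.8]
grip_width: 0.0871
```

```bash
python3 - <<'E'
from h import *
st();plan((.4155,-.3175,.005),(180,0,117.2),2)
E
```

```text
8.58 [ 0.4185 -0.3184  0.0176] [179.82   0.38 117.31] F [-1.   0.3  0.8] w 0.0871
[0.0011, -0.0012, 0.0063] [0.09, 0.19, 0.06]
[0.0011, -0.0012, 0.0063] [0.09, 0.19, 0.06]
```

Emit:
{"api": "carry_out", "payload": {
  "plan": [
    {"grip": 0, "dp": [0.001, -0.002, 0.007], "rotation": [0.1, 0.2, 0]},
    {"grip": 0, "dp": [0.001, -0.001, 0.006], "rotation": [0, 0.1, 0]},
    {"grip": 0.2, "dp": [0, 0, 0], "rotation": [0, 0, 0]},
    {"grip": 0.6, "dp": [0, 0, 0], "rotation": [0, 0, 0]},
    {"grip": 0.6, "dp": [0, 0, 0], "rotation": [0, 0, 0]},
    {"grip": 0.6, "dp": [0, 0, 0], "rotation": [0, 0, 0]},
    {"grip": 0.6, "dp": [0, 0, 0], "rotation": [0, 0, 0]}
  ],
  "force": 20
}}

```text
time_s: 9.17
tool_pos: [0.4142, -0.3188, 0.003]
tool_rot: [179.9, 0.0, 117.2]
force: [0.1, -0.8, -0.3]
grip_width: 0.0618
```

Emit:
{"api": "carry_out", "payload": {
  "plan": [
    {"grip": 0.6, "dp": [0, 0, 0], "rotation": [0, 0, 0]},
    {"grip": 0.6, "dp": [0, 0, 0], "rotation": [0, 0, 0]}
  ]
}}

```text
time_s: 9.33
tool_pos: [0.4144, -0.3188, 0.0033]
tool_rot: [179.9, 0.0, 117.2]
force: [-1.0, 0.1, -1.1]
grip_width: 0.06
```

Emit:
{"api": "carry_out", "payload": {
  "plan": [
    {"grip": 0.6, "dp": [0, 0, -0.012], "rotation": [0, 0, 0]},
    {"grip": 0.6, "dp": [0, 0, -0.02], "rotation": [0, 0, 0]},
    {"grip": 0.6, "dp": [0, 0, -0.025], "rotation": [0, 0, 0]},
    {"grip": 0.6, "dp": [0, 0, -0.03], "rotation": [0, 0, 0]},
    {"grip": 0.6, "dp": [0, 0, -0.03], "rotation": [0, 0, 0]},
    {"grip": 0.6, "dp": [0, 0, -0.02], "rotation": [0, 0, 0]},
    {"grip": 0.6, "dp": [0, 0, 0], "rotation": [0, 0, 0]}
  ]
}}

```text
time_s: 9.92
tool_pos: [0.4122, -0.3171, 0.1487]
tool_rot: [-179.9, -0.2, 117.2]
force: [1.7, -0.7, -0.7]
grip_width: 0.0599
```

```bash
python3 - <<'E'
from h import *
st();plan((.628,.040,.17),(180,0,79),16)
E
```

```text
9.92 [ 0.4122 -0.3171  0.1487] [-179.92   -0.19  117.24] F [ 1.7 -0.7 -0.7] w 0.0599
[0.0137, 0.0222, -0.0013] [-0.01, -0.01, 2.39]
[0.0146, 0.0216, -0.0013] [-0.01, -0.01, 2.39]
[0.0155, 0.021, -0.0013] [-0.01, -0.01, 2.39]
[0.0163, 0.0203, -0.0013] [-0.01, -0.01, 2.39]
[0.0172, 0.0196, -0.0013] [-0.01, -0.01, 2.39]
[0.018, 0.0189, -0.0013] [-0.01, -0.01, 2.39]
[0.0187, 0.0181, -0.0013] [-0.01, -0.01, 2.39]
[0.0195, 0.0173, -0.0013] [-0.01, -0.01, 2.39]
[0.0202, 0.0165, -0.0013] [-0.01, -0.01, 2.39]
[0.0209, 0.0156, -0.0013] [-0.01, -0.01, 2.39]
[0.0215, 0.0148, -0.0013] [-0.01, -0.01, 2.39]
[0.0221, 0.0139, -0.0013] [-0.01, -0.01, 2.39]
[0.0227, 0.0129, -0.0013] [-0.01, -0.01, 2.39]
[0.0232, 0.012, -0.0013] [-0.01, -0.01, 2.39]
[0.0236, 0.011, -0.0013] [-0.01, -0.01, 2.39]
[0.0241, 0.01, -0.0013] [-0.01, -0.01, 2.39]
```

Emit:
{"api": "carry_out", "payload": {
  "plan": [
    {"grip": 0.6, "dp": [0.014, 0.022, -0.003], "rotation": [0, 0, 2.4]},
    {"grip": 0.6, "dp": [0.015, 0.022, -0.003], "rotation": [0, 0, 2.4]},
    {"grip": 0.6, "dp": [0.016, 0.021, -0.002], "rotation": [0, 0, 2.4]},
    {"grip": 0.6, "dp": [0.016, 0.02, -0.002], "rotation": [0, 0, 2.4]},
    {"grip": 0.6, "dp": [0.017, 0.02, -0.002], "rotation": [0, 0, 2.4]},
    {"grip": 0.6, "dp": [0.018, 0.019, -0.002], "rotation": [0, 0, 2.4]},
    {"grip": 0.6, "dp": [0.019, 0.018, -0.002], "rotation": [0, 0, 2.4]},
    {"grip": 0.6, "dp": [0.02, 0.017, -0.002], "rotation": [0, 0, 2.4]}
  ]
}}

```text
time_s: 10.58
tool_pos: [0.5196, -0.139, 0.1678]
tool_rot: [-179.8, 0.1, 96.2]
force: [0.2, -0.8, -1.4]
grip_width: 0.0602
```

```bash
python3 - <<'E'
from h import *
st();plan((.628,.0365,.15),(180,0,79),8)
E
```

```text
10.58 [ 0.5196 -0.139   0.1678] [-1.7979e+02  1.4000e-01  9.6220e+01] F [ 0.2 -0.8 -1.4] w 0.0602
[0.0203, 0.0159, 0.0021] [-0.02, 0.02, 2.15]
[0.0209, 0.0151, 0.0021] [-0.02, 0.02, 2.15]
[0.0215, 0.0143, 0.0021] [-0.02, 0.02, 2.15]
[0.022, 0.0135, 0.0022] [-0.02, 0.02, 2.15]
[0.0225, 0.0126, 0.0022] [-0.02, 0.02, 2.15]
[0.0229, 0.0118, 0.0022] [-0.02, 0.02, 2.15]
[0.0234, 0.0109, 0.0022] [-0.02, 0.02, 2.15]
[0.0238, 0.01, 0.0022] [-0.02, 0.02, 2.15]
```

Emit:
{"api": "carry_out", "payload": {
  "plan": [
    {"grip": 0.6, "dp": [0.02, 0.016, 0.001], "rotation": [0, 0, 2.2]},
    {"grip": 0.6, "dp": [0.021, 0.015, 0.001], "rotation": [0, 0, 2.2]},
    {"grip": 0.6, "dp": [0.021, 0.014, 0.001], "rotation": [0, 0, 2.2]},
    {"grip": 0.6, "dp": [0.022, 0.013, 0.001], "rotation": [0, 0, 2.2]},
    {"grip": 0.6, "dp": [0.022, 0.012, 0.001], "rotation": [0, 0, 2.2]},
    {"grip": 0.6, "dp": [0.022, 0.012, 0.001], "rotation": [0, 0, 2.2]},
    {"grip": 0.6, "dp": [0.016, 0.008, 0], "rotation": [0, 0, 2]},
    {"grip": 0.6, "dp": [0, 0, 0], "rotation": [0, 0, 0]}
  ]
}}

```text
time_s: 11.25
tool_pos: [0.612, 0.0206, 0.1561]
tool_rot: [-179.4, 0.0, 80.6]
force: [-1.4, 0.9, -1.9]
grip_width: 0.0596
```

```bash
python3 - <<'E'
from h import *
st();plan((.628,.0365,.10),(180,0,79),5)
E
```

```text
11.25 [0.612  0.0206 0.1561] [-1.7944e+02  2.0000e-02  8.0610e+01] F [-1.4  0.9 -1.9] w 0.0596
[0.0037, 0.0027, 0.0112] [-0.11, 0.01, 0.32]
[0.0037, 0.0027, 0.0112] [-0.11, 0.01, 0.32]
[0.0037, 0.0027, 0.0112] [-0.11, 0.01, 0.32]
[0.0037, 0.0026, 0.0112] [-0.11, 0.01, 0.32]
[0.0037, 0.0026, 0.0112] [-0.11, 0.01, 0.32]
```

Emit:
{"api": "carry_out", "payload": {
  "plan": [
    {"grip": 0.6, "dp": [0.006, 0.004, 0.01], "rotation": [-0.1, 0, 0.4]},
    {"grip": 0.6, "dp": [0.006, 0.004, 0.015], "rotation": [-0.2, 0, 0.4]},
    {"grip": 0.6, "dp": [0.004, 0.003, 0.015], "rotation": [-0.1, 0, 0.4]},
    {"grip": 0.6, "dp": [0.001, 0.001, 0.01], "rotation": [0, 0, 0.2]},
    {"grip": 0.6, "dp": [0, 0, 0], "rotation": [0, 0, 0]},
    {"grip": 0.6, "dp": [0, 0, 0], "rotation": [0, 0, 0]}
  ]
}}

```text
time_s: 11.75
tool_pos: [0.6243, 0.0335, 0.099]
tool_rot: [-179.6, 0.3, 79.1]
force: [0.5, 1.0, -0.6]
grip_width: 0.0598
```

```bash
python3 - <<'E'
from h import *
st();plan((.628,.0365,.069),(180,0,79),5)
p,im=snap('top','top3.png');print(proj(p,(.628,.0365,.1)))
c=im[100:250,225:425,::-1];cv2.imwrite('pics/c4.png',cv2.resize(c,None,fx=4,fy=4,interpolation=cv2.INTER_CUBIC))
p,im=snap('wrist','w3.png')
E
```

```text
11.75 [0.6243 0.0335 0.099 ] [-179.58    0.25   79.14] F [ 0.5  1.  -0.6] w 0.0598
[0.0008, 0.0007, 0.006] [-0.08, 0.05, 0.03]
[0.0008, 0.0007, 0.006] [-0.08, 0.05, 0.03]
[0.0008, 0.0006, 0.006] [-0.08, 0.05, 0.03]
[0.0007, 0.0006, 0.006] [-0.08, 0.05, 0.03]
[0.0007, 0.0006, 0.006] [-0.08, 0.05, 0.03]
(np.float64(317.44523151607706), np.float64(158.39966722028322))
```

View pics/w3.png

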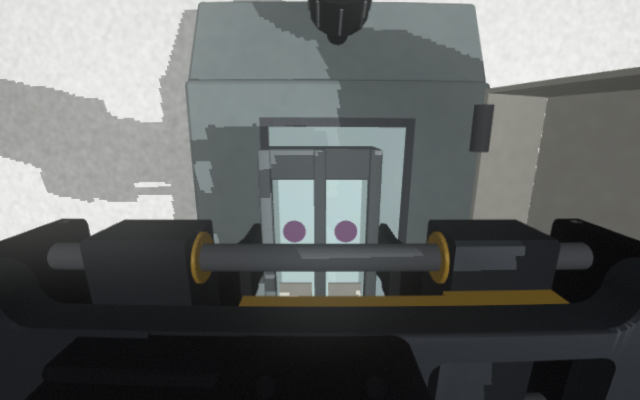

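The tray is held flat and square to the glass. The near glass corners are at about (262,120) and (413,120), and the tray's near rim runs from (260,150) to (382,150).

```bash
python3 - <<'E'
from h import *
p=env.camera_params('wrist')
a,b=plane(p,(264,122),.065),plane(p,(412,122),.065);d=b-a;yw=np.arctan2(d[1],d[0])-np.pi/2
ex=np.array([np.cos(yw),np.sin(yw),0]);print('glass w',np.linalg.norm(d),np.degrees(yw),(a+b)/2+.07*ex)
a,b=plane(p,(260,150),.122),plane(p,(382,150),.122);d=b-a
print('tray w',np.linalg.norm(d),np.degrees(np.arctan2(d[1],d[0]))-90,(a+b)/2+.055*ex)
# knob head
print('knob',plane(p,(339,10),.09))
E
```

```text
glass w 0.0973567901515146 -10.848973296141011 [0.62801892 0.04482882 0.065     ]
tray w 0.05822510444625719 -10.895063564549687 [0.62514761 0.03391425 0.122     ]
knob [0.50246756 0.06724544 0.09      ]
```

Emit:
{"api": "carry_out", "payload": {
  "plan": [
    {"grip": 0.6, "dp": [0.003, 0.001, 0.006], "rotation": [-0.2, 0.1, 0]},
    {"grip": 0.6, "dp": [0.003, 0.001, 0.008], "rotation": [-0.1, 0.1, 0]},
    {"grip": 0.6, "dp": [0.001, 0.001, 0.007], "rotation": [0, 0, 0]},
    {"grip": 0.6, "dp": [0, 0, 0.002], "rotation": [0, 0, 0]},
    {"grip": 0.6, "dp": [0, 0, 0], "rotation": [0, 0, 0]}
  ]
}}

```text
time_s: 12.27
tool_pos: [0.6309, 0.0388, 0.0774]
tool_rot: [179.7, -0.0, 79.0]
force: [-0.3, -0.5, -0.6]
grip_width: 0.0598
```

```bash
python3 - <<'E'
from h import *
st();plan((.628,.040,.069),(180,0,79),2)
E
```

```text
12.27 [0.6309 0.0388 0.0774] [ 1.7974e+02 -3.0000e-02  7.9000e+01] F [-0.3 -0.5 -0.6] w 0.0598
[0.0003, -0.0016, 0.0042] [0.13, -0.01, 0.0]
[0.0003, -0.0015, 0.0042] [0.13, -0.01, 0.0]
```

Emit:
{"api": "carry_out", "payload": {
  "plan": [
    {"grip": 0.6, "dp": [0, -0.001, 0.003], "rotation": [0.2, 0, 0]},
    {"grip": 0.6, "dp": [0, -0.001, 0.003], "rotation": [0.1, 0, 0]},
    {"grip": 0.6, "dp": [0, 0, 0.002], "rotation": [0, 0, 0]},
    {"grip": 0.6, "dp": [0, 0, 0], "rotation": [0, 0, 0]},
    {"grip": 0.6, "dp": [0, 0, 0], "rotation": [0, 0, 0]}
  ]
}}

```text
time_s: 12.68
tool_pos: [0.6288, 0.0392, 0.0685]
tool_rot: [-179.9, -0.0, 79.0]
force: [-0.1, 0.3, -1.3]
grip_width: 0.0602
```

Emit:
{"api": "carry_out", "payload": {
  "plan": [
    {"grip": 0.6, "dp": [0, 0, 0.001], "rotation": [0, 0, 0]},
    {"grip": 0.6, "dp": [0, 0, 0], "rotation": [0, 0, 0]},
    {"grip": 0.6, "dp": [0, 0, 0], "rotation": [0, 0, 0]}
  ]
}}

```text
time_s: 12.93
tool_pos: [0.6293, 0.0392, 0.0687]
tool_rot: [-180.0, -0.0, 79.0]
force: [0.2, -1.0, -1.7]
grip_width: 0.0598
```

Emit:
{"api": "carry_out", "payload": {
  "plan": [
    {"grip": 0.6, "dp": [0, 0, 0.002], "rotation": [0, 0, 0]},
    {"grip": 0.6, "dp": [0, 0, 0.001], "rotation": [0, 0, 0]},
    {"grip": 0.6, "dp": [0, 0, 0], "rotation": [0, 0, 0]}
  ]
}}

```text
time_s: 13.18
tool_pos: [0.6298, 0.0392, 0.0683]
tool_rot: [179.9, -0.0, 79.0]
force: [-0.5, -0.7, -1.2]
grip_width: 0.0597
```

Emit:
{"api": "carry_out", "payload": {
  "plan": [
    {"grip": 0.25, "dp": [0, 0, 0], "rotation": [0, 0, 0]},
    {"grip": 0.1, "dp": [0, 0, 0], "rotation": [0, 0, 0]},
    {"grip": 0.1, "dp": [0, 0, 0], "rotation": [0, 0, 0]},
    {"grip": 0.1, "dp": [0, 0, 0], "rotation": [0, 0, 0]},
    {"grip": 0.1, "dp": [0, 0, 0], "rotation": [0, 0, 0]},
    {"grip": 0.1, "dp": [0, 0, 0], "rotation": [0, 0, 0]}
  ]
}}

```text
time_s: 13.68
tool_pos: [0.6307, 0.0393, 0.0683]
tool_rot: [179.8, -0.1, 79.0]
force: [-0.1, 0.3, 0.3]
grip_width: 0.0775
```

Emit:
{"api": "carry_out", "payload": {
  "plan": [
    {"grip": 0.1, "dp": [-0.001, 0, -0.015], "rotation": [0, 0, 0]},
    {"grip": 0.1, "dp": [-0.001, 0, -0.02], "rotation": [0, 0, 0]},
    {"grip": 0.1, "dp": [-0.001, 0, -0.03], "rotation": [0, 0, 0]},
    {"grip": 0.1, "dp": [0, 0, -0.035], "rotation": [0, 0, 0]},
    {"grip": 0.1, "dp": [0, 0, -0.035], "rotation": [0, 0, 0]},
    {"grip": 0.1, "dp": [0, 0, -0.03], "rotation": [0, 0, 0]},
    {"grip": 0.1, "dp": [0, -0.02, -0.02], "rotation": [0, 0, 0]},
    {"grip": 0.1, "dp": [0, -0.02, 0], "rotation": [0, 0, 0]}
  ]
}}

```text
time_s: 14.35
tool_pos: [0.5897, 0.0424, 0.257]
tool_rot: [-179.8, 0.0, 78.9]
force: [-0.6, -0.5, -0.4]
grip_width: 0.0785
```

```bash
python3 - <<'E'
from h import *
st();p,im=snap('wrist','w4.png')
E
```

```text
14.35 [0.5897 0.0424 0.257 ] [-1.7975e+02  4.0000e-02  7.8890e+01] F [-0.6 -0.5 -0.4] w 0.0785
```

View pics/w4.png

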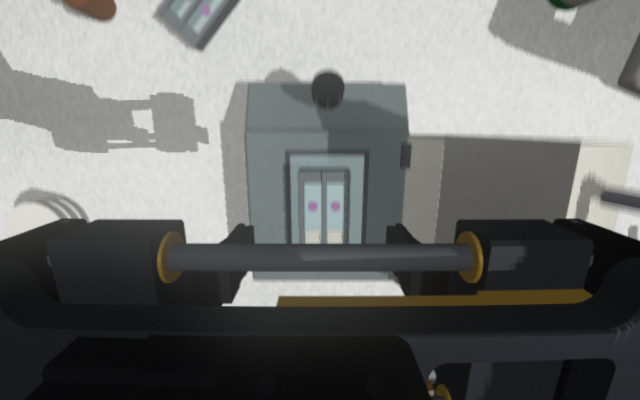

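The tray is in place. Glass near edge at (287..367,153), tray near rim at (299..349,170), knob head at (328,90).

```bash
python3 - <<'E'
from h import *
p=env.camera_params('wrist');yw=np.radians(-11);ex=np.array([np.cos(yw),np.sin(yw),0]);ey=np.array([-ex[1],ex[0],0])
a,b=plane(p,(288.5,154.5),.065),plane(p,(366,154.5),.065);g=(a+b)/2+.07*ex;print('glass',g,np.linalg.norm(b-a))
a,b=plane(p,(299,170),.091),plane(p,(350,170),.091);t=(a+b)/2+.055*ex;print('tray',t,np.linalg.norm(b-a),'rel',(t-g)@ex,(t-g)@ey)
rays=[ray(p,(328,90)),ray(env.camera_params('top'),(265+168/4,100+406/4))]
A=np.zeros((3,3));B=np.zeros(3)
for o,d in rays:
    d=d/np.linalg.norm(d);M=np.eye(3)-np.outer(d,d);A+=M;B+=M@o
k=np.linalg.solve(A,B);G=np.array([.6285,.0415,.065]);print('knob',k,'local',(k-G)@ex,(k-G)@ey)
for o,d in rays:
    d=d/np.linalg.norm(d);print(np.linalg.norm(np.cross(k-o,d)))
print([plane(p,(328,90),z).round(4) for z in(.077,.09)])
E
```

```text
glass [0.62277904 0.0455415  0.065     ] 0.09353589467543892
tray [0.6223045  0.04188017 0.091     ] 0.05769874241848766 rel 0.00023280127712881855 -0.003684602541826651
knob [0.48641988 0.06980963 0.10622668] local -0.14487144196670781 0.0006793365872171671
0.0016124765764342396
0.0016124765764342246
[array([0.4831, 0.0729, 0.077 ]), array([0.4846, 0.0722, 0.09  ])]
```

```bash
python3 - <<'E'
from h import *
st();plan((.4885,.069,.16),(180,0,79),5)
E
```

```text
14.4 [0.586  0.0435 0.2561] [-1.7954e+02  7.0000e-02  7.8980e+01] F [-3.3  0.5  0.5] w 0.0784
[0.0013, -0.02, 0.0194] [-0.09, 0.01, -0.0]
[0.0013, -0.02, 0.0193] [-0.09, 0.01, -0.0]
[0.0013, -0.02, 0.0193] [-0.09, 0.01, -0.0]
[0.0013, -0.0201, 0.0193] [-0.09, 0.01, -0.0]
[0.0013, -0.0201, 0.0192] [-0.09, 0.01, -0.0]
```

Emit:
{"api": "carry_out", "payload": {
  "plan": [
    {"grip": 0.2, "dp": [0.001, -0.025, 0.01], "rotation": [-0.2, 0, 0]},
    {"grip": 0.2, "dp": [0.001, -0.025, 0.02], "rotation": [-0.2, 0, 0]},
    {"grip": 0.2, "dp": [0.001, -0.025, 0.025], "rotation": [-0.1, 0, 0]},
    {"grip": 0.2, "dp": [0.001, -0.017, 0.025], "rotation": [0, 0, 0]},
    {"grip": 0.2, "dp": [0.001, 0, 0.01], "rotation": [0, 0, 0]},
    {"grip": 0.2, "dp": [0, 0, 0], "rotation": [0, 0, 0]}
  ]
}}

```text
time_s: 14.9
tool_pos: [0.4941, 0.0665, 0.1642]
tool_rot: [179.5, 0.0, 79.0]
force: [0.2, -0.2, 0.2]
grip_width: 0.0694
```

```bash
python3 - <<'E'
from h import *
st();plan((.4885,.069,.12),(180,0,79),4)
E
```

```text
14.9 [0.4941 0.0665 0.1642] [1.7955e+02 2.0000e-02 7.8990e+01] F [ 0.2 -0.2  0.2] w 0.0694
[0.0003, -0.0016, 0.011] [0.11, 0.01, -0.0]
[0.0003, -0.0016, 0.011] [0.11, 0.01, -0.0]
[0.0003, -0.0015, 0.011] [0.11, 0.01, -0.0]
[0.0003, -0.0015, 0.011] [0.11, 0.01, -0.0]
```

Emit:
{"api": "carry_out", "payload": {
  "plan": [
    {"grip": 0.2, "dp": [0.001, -0.003, 0.012], "rotation": [0.2, 0, 0]},
    {"grip": 0.2, "dp": [0.001, -0.003, 0.02], "rotation": [0.2, 0, 0]},
    {"grip": 0.2, "dp": [0, 0, 0.02], "rotation": [0, 0, 0]},
    {"grip": 0.2, "dp": [0, 0, 0.015], "rotation": [0, 0, 0]},
    {"grip": 0.2, "dp": [0, 0, 0], "rotation": [0, 0, 0]},
    {"grip": 0.2, "dp": [0, 0, 0], "rotation": [0, 0, 0]}
  ]
}}

```text
time_s: 15.4
tool_pos: [0.4975, 0.0692, 0.0973]
tool_rot: [179.5, -0.2, 78.8]
force: [-0.3, -0.6, 0.6]
grip_width: 0.0697
```

```bash
python3 - <<'E'
from h import *
st();plan((.4885,.069,.061),(180,0,79),3)
E
```

```text
15.4 [0.4975 0.0692 0.0973] [179.48  -0.18  78.83] F [-0.3 -0.6  0.6] w 0.0697
[-0.0007, -0.003, 0.0121] [0.17, -0.06, -0.06]
[-0.0007, -0.003, 0.0121] [0.17, -0.06, -0.06]
[-0.0007, -0.003, 0.0121] [0.17, -0.06, -0.06]
```

Emit:
{"api": "carry_out", "payload": {
  "plan": [
    {"grip": 0.2, "dp": [-0.001, -0.005, 0.006], "rotation": [0.2, 0, 0]},
    {"grip": 0.2, "dp": [0, -0.005, 0.012], "rotation": [0.2, 0, 0]},
    {"grip": 0.2, "dp": [0, -0.003, 0.012], "rotation": [0.1, 0, 0]},
    {"grip": 0.2, "dp": [0, -0.001, 0.005], "rotation": [0, 0, 0]},
    {"grip": 0.2, "dp": [0, 0, 0], "rotation": [0, 0, 0]}
  ]
}}

```text
time_s: 15.82
tool_pos: [0.487, 0.0713, 0.0631]
tool_rot: [179.7, -0.3, 78.7]
force: [0.2, -0.1, -0.4]
grip_width: 0.0696
```

```bash
python3 - <<'E'
from h import *
st();plan((.4885,.069,.061),(180,0,79),2)
E
```

```text
15.82 [0.487  0.0713 0.0631] [179.65  -0.32  78.74] F [ 0.2 -0.1 -0.4] w 0.0696
[-0.001, 0.001, 0.0011] [0.17, -0.16, -0.13]
[-0.001, 0.001, 0.0011] [0.17, -0.16, -0.13]
```

Emit:
{"api": "carry_out", "payload": {
  "plan": [
    {"grip": 0.4, "dp": [-0.002, 0.001, 0.001], "rotation": [0.2, -0.2, 0]},
    {"grip": 1, "dp": [0, 0, 0], "rotation": [0, 0, 0]},
    {"grip": 1, "dp": [0, 0, 0], "rotation": [0, 0, 0]},
    {"grip": 1, "dp": [0, 0, 0], "rotation": [0, 0, 0]},
    {"grip": 1, "dp": [0, 0, 0], "rotation": [0, 0, 0]},
    {"grip": 1, "dp": [0, 0, 0], "rotation": [0, 0, 0]},
    {"grip": 1, "dp": [0, 0, 0], "rotation": [0, 0, 0]},
    {"grip": 1, "dp": [0, 0, 0], "rotation": [0, 0, 0]}
  ],
  "force": 35
}}

```text
time_s: 16.48
tool_pos: [0.4896, 0.0707, 0.0641]
tool_rot: [179.6, -0.3, 78.8]
force: [0.1, -0.3, -1.6]
grip_width: 0.035
```

Emit:
{"api": "carry_out", "payload": {
  "plan": [
    {"grip": 1, "dp": [0, -0.002, -0.004], "rotation": [0, 0, 0]},
    {"grip": 1, "dp": [0, -0.002, -0.004], "rotation": [0, 0, 0]},
    {"grip": 1, "dp": [0, -0.002, -0.004], "rotation": [0, 0, 0]},
    {"grip": 1, "dp": [0, -0.002, -0.004], "rotation": [0, 0, 0]},
    {"grip": 1, "dp": [0, -0.001, -0.003], "rotation": [0, 0, 0]}
  ]
}}

```text
time_s: 16.9
tool_pos: [0.4832, 0.0719, 0.0778]
tool_rot: [179.1, -0.4, 78.8]
force: [18.3, 3.2, -39.3]
grip_width: 0.0348
```

Emit:
{"api": "carry_out", "payload": {
  "plan": [
    {"grip": 1, "dp": [0, 0, 0], "rotation": [0, 0, 0]},
    {"grip": 1, "dp": [0, 0, 0], "rotation": [0, 0, 0]},
    {"grip": 1, "dp": [0, 0, 0], "rotation": [0, 0, 0]},
    {"grip": 1, "dp": [0, 0, 0], "rotation": [0, 0, 0]},
    {"grip": 1, "dp": [0, 0, 0], "rotation": [0, 0, 0]}
  ]
}}

```text
time_s: 17.32
tool_pos: [0.484, 0.0718, 0.076]
tool_rot: [178.9, -0.5, 78.8]
force: [3.7, 1.6, -6.4]
grip_width: 0.0351
```

Emit:
{"api": "carry_out", "payload": {
  "plan": [
    {"grip": 1, "dp": [0, 0.002, 0.004], "rotation": [0, 0, 0]},
    {"grip": 1, "dp": [0, 0.002, 0.004], "rotation": [0, 0, 0]},
    {"grip": 0.5, "dp": [0, 0.001, 0.002], "rotation": [0, 0, 0]},
    {"grip": 0.3, "dp": [0, 0, 0], "rotation": [0, 0, 0]},
    {"grip": 0.2, "dp": [0, 0, 0], "rotation": [0, 0, 0]},
    {"grip": 0.2, "dp": [0, 0, 0], "rotation": [0, 0, 0]},
    {"grip": 0.2, "dp": [0, 0, 0], "rotation": [0, 0, 0]}
  ]
}}

```text
time_s: 17.9
tool_pos: [0.4882, 0.0698, 0.0671]
tool_rot: [179.1, -0.4, 78.7]
force: [-0.5, -0.4, 1.0]
grip_width: 0.0604
```

Emit:
{"api": "carry_out", "payload": {
  "plan": [
    {"grip": 0.2, "dp": [0, -0.002, -0.015], "rotation": [0, 0, 0]},
    {"grip": 0.2, "dp": [0, -0.002, -0.025], "rotation": [0, 0, 0]},
    {"grip": 0.2, "dp": [0, 0, -0.03], "rotation": [0, 0, 0]},
    {"grip": 0.2, "dp": [0, 0, -0.03], "rotation": [0, 0, 0]},
    {"grip": 0.2, "dp": [0, 0, -0.03], "rotation": [0, 0, 0]},
    {"grip": 0.2, "dp": [0, 0, -0.02], "rotation": [0, 0, 0]},
    {"grip": 0.2, "dp": [0, 0, 0], "rotation": [0, 0, 0]},
    {"grip": 0.2, "dp": [0, 0, 0], "rotation": [0, 0, 0]}
  ]
}}

```text
time_s: 18.57
tool_pos: [0.4794, 0.0691, 0.2248]
tool_rot: [179.2, -0.3, 78.7]
force: [0.2, -0.1, -0.5]
grip_width: 0.0694
```

```bash
python3 - <<'E'
from h import *
st();snap('scene','s5.png')
E
```

```text
18.57 [0.4794 0.0691 0.2248] [179.24  -0.29  78.71] F [ 0.2 -0.1 -0.5] w 0.0694
```

View pics/s5.png

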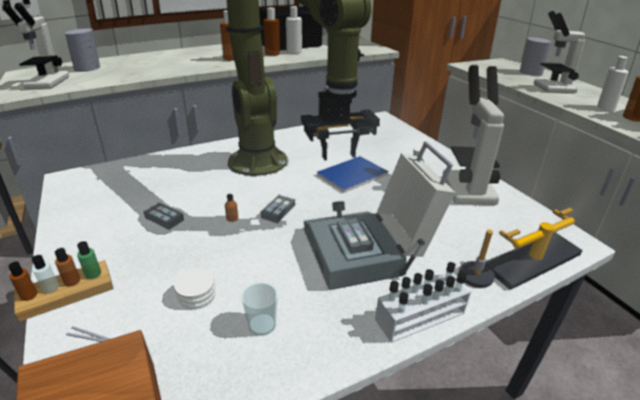

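The scene shows the hood open near (420,190), the tray on the glass at (352,235) and the knob in at (338,210). The dishes, dropper and beaker are where they were. The reagent bottle is hidden behind the hood, so I'll check it from the top camera and then hand in.

```bash
python3 - <<'E'
from h import *
def g(im):
    h=cv2.cvtColor(im,cv2.COLOR_BGR2HSV);m=cv2.inRange(h,(45,90,20),(85,255,255));m[:,:150]=0;m[:,300:]=0;m[260:]=0;ys,xs=np.nonzero(m);return len(xs),xs.mean(),ys.mean()
snap('top','top5.png');print(g(cv2.imread('pics/top1.png')),g(cv2.imread('pics/top5.png')));st();env.sign_off()
E
```

```text
(0, np.float64(nan), np.float64(nan)) (0, np.float64(nan), np.float64(nan))
18.67 [0.479  0.0691 0.2237] [179.33  -0.26  78.71] F [-0.2  0.7  0.2] w 0.0698
the job is handed in; nothing more can be done<stdin>:3: RuntimeWarning: Mean of empty slice.
  ret = ret.dtype.type(ret / rcount)
```

All three steps are done and the job was handed in at 18.7 s. One check failed: my colour mask found no pixels on the reagent bottle in either top picture, and the open hood hides it in the last scene picture. I therefore can't confirm from an image that it stayed put. The gripper passed it only once, in the first move, with the fingertips about 70 mm above its top.

- **Hood:** I pinched the bar and swung it along its arc to about 1.84 rad, then released it. It stands open in the later pictures.
- **Tray:** I took the farthest of the three look-alikes, 0.52 m from the base. It lies flat on the glass, about 0 mm off centre in x and 4 mm off in y, with its long side aligned to within about 1°.
- **Lamp knob:** I pulled it to its stop, with the tool moving about 15 mm against the 14 mm travel. The pull peaked at about 43 N and I held it out for over 0.4 s. I then eased it back and let go; it looks seated in the last picture.
- **Last look:** the dishes, dropper and beaker look unmoved, and the arm is clear of everything.
- **Disagreement:** the last close view, probably taken while the arm was still settling, put the glass centre and the knob about 5–6 mm from the earlier readings. The tray's offset was measured against the glass in that same view.

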